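# Draw the press-fit bung from the valve manifold's gauge port

## Task

On the press brake's valve manifold, pull out the rubber bung that sits nearest to the dial gauge. It is a tight fit: while it is still deep in its port, rock it about ten degrees towards the gauge, then about ten degrees the other way, then stand it upright and draw it straight up out of the port. Put it in the open parts tray without dropping it from a height, and leave the other bung in its port.

Things in the scene. Friction and masses are not known exactly. Their poses are not given: they have to be found in the camera images.
- manifold: Fixed aluminium valve block, 260 x 80 mm, top face 60 mm above the table. Origin on its underside, straight below the centre of the gauge-side port; x runs along the block (from -145 to +115 mm) towards the dial gauge, a 44 mm disc lying face up at x = 88 mm, 25 mm tall on the block; z up. Ports at x = 0 and x = -90 mm.
- port (a point): Centre of the mouth of the gauge-side port, in the block's top face; axes as the block's. The port is 35 mm wide and 28 mm deep; four springy rubber lips, 2 to 14 mm below the mouth, grip the stem, and a leaning bung pivots 8 mm below the mouth against a springy resistance. A straight pull takes about 15 to 20 N; after 30 mm the bung is free.
- bung: Black rubber bung to pull, 70 g, in the gauge-side port. Upright tab 12 mm thick (x), 30 wide (y), 40 tall on a round 32 mm shoulder over a 24 mm stem. Origin in the tab: 19 mm below its top, 21 above the shoulder's upper face, 62 above the stem's foot. Seated: origin 94 mm above the table, shoulder 7 mm clear of the block, x axis (through the tab's flat faces) to the gauge within 12 degrees.
- bung_far: The other bung, of the same shape, size, origin and axes, in the port at x = -90 mm, farther from the gauge; its tab may be turned by up to 25 degrees. It stays in its port.
- tray: Fixed open sheet-steel parts tray, 160 mm (x) by 200 mm (y) outside, 35 mm high, walls and floor 3 mm thick; origin at the centre of its underside. Two small removed fittings lie in it near its y = -75 mm side; the rest is clear.
There are look-alikes about, which are no part of the job. What is shaped like the bung but blue is not meant.

How it is judged:
On the way, in this order (a step that is already met when the one before it is completed fails the run):
1. the bung, still in its port, is leaned at least 6 degrees towards the gauge (x of bung in the frame of manifold above 0.003 m and angle between bung's own z axis and vertical between 0.105 and 0.5 rad and z of bung in the frame of manifold below 0.11 m and horizontal distance between bung and manifold below 0.03 m), for 0.05 s.
2. then, still in its port, at least 6 degrees away from the gauge (x of bung in the frame of manifold below -0.003 m and angle between bung's own z axis and vertical between 0.105 and 0.5 rad and z of bung in the frame of manifold below 0.113 m and horizontal distance between bung and manifold below 0.03 m), for 0.05 s.
3. then it is drawn straight up out of the port: stem clear of the block, still over the port within 20 mm and upright within 17 degrees (z of bung in the frame of manifold above 0.122 m and horizontal distance between bung and manifold below 0.02 m and angle between bung's own z axis and vertical below 0.3 rad), for 0.05 s.
At the end, for the whole second after the job is handed in: The pulled bung lies or stands inside the tray (its origin within the tray's walls and under 72 mm high), released and at rest; the other bung is still in its port, within 12 mm of where it was (x of bung in the frame of tray between -0.078 and 0.078 m and y of bung in the frame of tray between -0.098 and 0.098 m and height (world z) of bung below 0.072 m and linear speed of bung below 0.05 m/s and distance of bung_far from where it was at the start of the episode below 0.012 m); the robot touches nothing.
It fails at once if the other bung is pulled or knocked more than 12 mm (distance of bung_far from where it was at the start of the episode above 0.012 m).
It fails at once if the bung is dropped from a height or thrown (faster than 1 m/s out of the fingers) (linear speed of bung above 1 m/s and contact force between the fingers and bung below 0.05 N).
It also fails if it takes over 45 s, if anything falls off the work surface, if the arm or the gripper's body presses on something with over 40 N, if the wrist force passes 120 N, or if a joint passes its speed limit or range.

## Robot

A 6-joint arm with a two-finger parallel gripper is mounted at the origin on the work surface. World frame = base frame: x ahead of the robot, y to its left, z up, the work surface at z = 0. Lengths are in m, angles in rad, forces in N, time in s.
With the tool pointing down it reaches from about 0.25 to 0.725 m from the base axis. Payload 9.7 kg.
Tool frame: the origin (TCP) lies on the centre line of the jaws, within the pads' length; the fingertips stand env.tcp_to_tips ahead of it and the grasp point (between the pads) is the TCP (env.tcp_to_tips is the distance from the TCP to the fingertips, in m); z points along the fingers, y is the direction in which the jaws open and shut (so a half turn about z gives the same grasp; the last joint's range is limited). The gripper opens to 85 mm and grips with 20 to 120 N. Pads are 22 mm wide; open, the fingers measure 114 mm over their backs; the gripper's body (76 mm by 85 mm) begins 54 mm behind the grasp point. The pads swing forward as they close: fully open they stand 13 mm farther back than shut.
Start: joints at [1.326, 0.087, 0.176, 1.66, 0, 1.571], TCP at [0.133, 0.534, 0.25] pointing down, gripper open.
Joint ranges: [-3.13, 3.13], [-0.85, 1.81], [-1.15, 1.24], [-2.2, 2.28], [-1.44, 1.52], [-3.14, 3.14]. Speed limits (rad/s): [2.22, 2.22, 2.57, 3.14, 3.14, 3.14].

## Interface

Orientations are given as a unit quaternion [w, x, y, z].
In Python, from station import env gives the robot as it stands.
- The arm moves only by the tool drive_tool, never from a script. Its argument "moves" is a list of rows, each an object with "rot": the turn, a rotation vector about the tool's x, y, z in degrees, a list of three; "dp": the shift along the tool's x, y, z in m, a list of three; "fingers": the closure, from 0 (fully open) to 1 (shut). In form: [{"rot": [ax, ay, az], "dp": [dx, dy, dz], "fingers": fingers}, ...]. A call has exactly 5 rows; each row is the pose to reach, as a shift and turn from the pose commanded when the call began, along the tool's axes at that moment; what a row does not reach only later rows make up. A row lasts 1/12 s, in which the tool goes at most 41.7 mm and 7.16 degrees, less where a joint would pass 70% of its speed; a pose out of reach is approached as far as the arm can. A call with a gripper value outside its range is refused whole. The fingers move at their own pace and stop on an object; "newtons" is the grip in N (left out, the last holds). Time passes only in rows, so rows that repeat a pose let the fingers close, or fill a call up. It gives the time, the measured TCP pose, the force and the opening at its end, in the units of the state.
- env.sense(): the state, without advancing time (a new reading comes with each control period).
- env.capture(name): name is "scene" or "top" or "wrist"; returns a dict with "color" (480x640x3 uint8, red, green, blue), "mtx" (3x3 intrinsics, pixels), "xyz" and "rotation" of the camera in the world. Camera axes: x right, y down, z forward; pixel columns grow to the right and rows downward; lengths in m; the calibration is good to about 2 mm. The wrist camera is an equidistant fisheye: a pixel r from the principal point sees the ray r / f radians off the axis. A picture is of the moment at which its call begins. There is no depth.
- env.hand_in(): hands the job in, once; it reports no verdict.
The state is a dict: "clock": time; "joint_positions": joint angles; "dq": joint speeds; "joint_efforts": joint torques, N m; "eef_pos": TCP position; "orientation": TCP orientation; "force": force on the tool from outside, world axes, zero at the start; "moment": the same for the moment, N m; "finger_gap": finger opening in m.
Only numpy, scipy, OpenCV 4.12 (cv2) and the standard library are available. Lean on these libraries where they do the work, as an engineer would, in place of code of your own. Each camera call takes 0.05 s, during which the arm holds its last target. There are 200 camera calls.

## Working session

There is one attempt and no reset: what is moved stays moved. The work goes in short steps, Python scripts to look and compute and a tool call to move; the robot and the scene stay as the last step left them, time stands still between calls to the robot, and variables do not carry over. Pictures are saved under pics/ and viewed, about 8 in all and at most 12, crops included, and the job is handed in when it is done.

Besides the shell and the picture viewer there is one more tool, called after "Emit:" as a command line: name --argument value ..., lists and objects as JSON in quotes. drive_tool: Moves the arm, as the interface text tells. Its arguments: {"type":"object","properties":{"moves":{"type":"array"},"newtons":{"type":"number"}},"required":["moves"]}

```bash
mkdir -p pics; ls
cat > h.py <<'E'
import numpy as np, cv2
from station import env
from scipy.spatial.transform import Rotation as R
E
python3 - <<'E'
from h import *
s=env.sense(); print(s, env.tcp_to_tips)
import pickle
d={n:env.capture(n) for n in("scene","top")}
pickle.dump(d,open("c0.pkl","wb"))
for n in d:
  print(n,d[n]["mtx"],d[n]["xyz"],d[n]["rotation"]); cv2.imwrite(f"pics/{n}0.png",d[n]["color"][:,:,::-1])
E
```

```text
pics
{'clock': 0.0, 'joint_positions': array([ 1.32604507e+00,  8.74769097e-02,  1.75122918e-01,  1.65978512e+00,
       -6.75836247e-06,  1.57082199e+00]), 'dq': array([-7.30774566e-04,  1.84676405e-04,  6.48811875e-05, -1.09955770e-04,
        3.48965869e-04, -9.58562207e-04]), 'joint_efforts': array([ 6.12775129e-04, -5.20386565e+01,  4.64801466e+01,  1.64480740e-02,
       -2.05864637e-05,  2.18917705e-06]), 'eef_pos': array([0.13322651, 0.53341412, 0.24956803]), 'orientation': array([-7.85948957e-05,  1.22083116e-01,  9.92519653e-01, -6.66786582e-04]), 'force': array([ 1.28692517, -0.23815164, -0.22810032]), 'moment': array([ 0.03360213,  0.0048809 , -0.02541004]), 'finger_gap': 0.08530224307310967} 0.019
scene [[550.68482844   0.         319.33211718]
 [  0.         550.68482844 252.72915116]
 [  0.           0.           1.        ]] [0.90987994 0.6872448  0.6943685 ] [-0.11186964  0.21602784  0.86752224 -0.43384596]
top [[477.88691909   0.         321.50230787]
 [  0.         477.88691909 232.92267297]
 [  0.           0.           1.        ]] [ 0.35476737 -0.0233881   0.82371424] [ 0.07789216 -0.67509223  0.72925357 -0.07982805]
```

View pics/scene0.png

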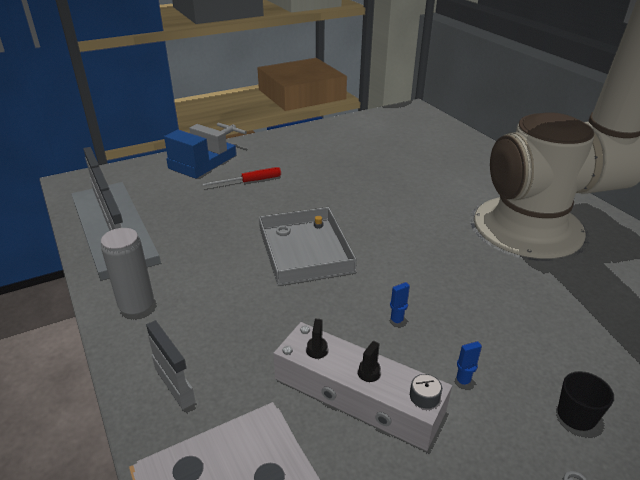

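View pics/top0.png

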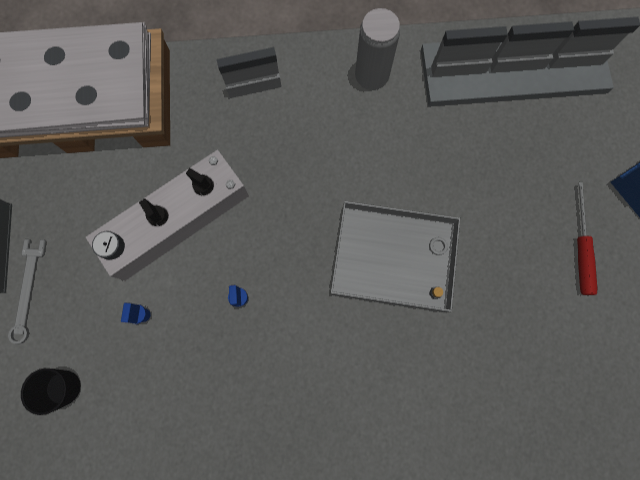

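The scene view shows the manifold with the gauge at (426,390), the target bung at (370,362) and the far bung at (317,340). In the top view, the gauge is at (105,244), the target at (154,212), the far bung at (201,182) and the tray around (395,257). Blue look-alikes stand at (135,314) and (238,296).

```bash
cat >> h.py <<'E'
def ray(c,uv):
    q=np.array(c["rotation"]); Rm=R.from_quat(np.r_[q[1:],q[0]]).as_matrix()
    d=np.linalg.inv(c["mtx"])@np.r_[uv,1.]; d=Rm@d
    return np.array(c["xyz"]),d
def onz(c,uv,z):
    o,d=ray(c,uv); return o+d*(z-o[2])/d[2]
def proj(c,p):
    q=np.array(c["rotation"]); Rm=R.from_quat(np.r_[q[1:],q[0]]).as_matrix()
    v=c["mtx"]@(Rm.T@(np.array(p)-c["xyz"])); return v[:2]/v[2]
E
python3 - <<'E'
from h import *
import pickle
d=pickle.load(open("c0.pkl","rb")); c=d["top"]; im=c["color"]; g=im.max(2)
print(im[190,215],im[240,60],im[245,100],im[260,380],im[212,154])
# bright masks
def big(m,seed):
    n,l=cv2.connectedComponents(m.astype(np.uint8)); lab=l[seed[1],seed[0]]
    return (l==lab).astype(np.uint8)
cv2.imwrite("pics/t_crop.png",cv2.resize(im[140:320,70:270,::-1],None,fx=4,fy=4,interpolation=cv2.INTER_CUBIC)[:600])
s=d["scene"]["color"]
cv2.imwrite("pics/s_crop.png",cv2.resize(s[305:450,265:465,::-1],None,fx=4,fy=4,interpolation=cv2.INTER_CUBIC))
for t in (100,115,130):
    m=big(g>t,(190,200)); a=m.sum()
    cn=max(cv2.findContours(m,0,2)[0],key=cv2.contourArea)
    r=cv2.minAreaRect(cn); print(t,a,r); P=[onz(c,p,.06) for p in cv2.boxPoints(r)]; print(np.round(P,4))
    m=big(g>t,(380,260)); cn=max(cv2.findContours(m,0,2)[0],key=cv2.contourArea); r=cv2.minAreaRect(cn); print("tray",r,np.round([onz(c,p,.0175) for p in cv2.boxPoints(r)],4))
E
```

```text
[142 138 139] [90 90 88] [160 161 161] [122 122 122] [15 14 15]
100 6167 ((163.38645935058594, 211.14846801757812), (46.841041564941406, 162.24436950683594), 55.84030532836914)
[[0.5512 0.3582 0.06  ]
 [0.6938 0.1339 0.06  ]
 [0.6206 0.0918 0.06  ]
 [0.4836 0.3137 0.06  ]]
tray ((397.33013916015625, 257.6282958984375), (122.38346862792969, 89.70774841308594), 8.785298347473145) [[ 0.434  -0.0391  0.0175]
 [ 0.5867 -0.0755  0.0175]
 [ 0.5367 -0.2818  0.0175]
 [ 0.3876 -0.2374  0.0175]]
115 5888 ((163.84613037109375, 211.76922607421875), (46.04011917114258, 161.41775512695312), 56.3099365234375)
[[0.551  0.3569 0.06  ]
 [0.6907 0.1325 0.06  ]
 [0.6185 0.0917 0.06  ]
 [0.4843 0.3136 0.06  ]]
tray ((393.3345031738281, 257.05120849609375), (113.91499328613281, 87.96531677246094), 8.70737075805664) [[ 0.4352 -0.0398  0.0175]
 [ 0.5849 -0.0753  0.0175]
 [ 0.5387 -0.2675  0.0175]
 [ 0.3921 -0.2247  0.0175]]
130 5130 ((163.468994140625, 211.21746826171875), (45.09743118286133, 160.6485137939453), 55.840309143066406)
[[0.5504 0.3562 0.06  ]
 [0.6915 0.1341 0.06  ]
 [0.6211 0.0935 0.06  ]
 [0.4854 0.3133 0.06  ]]
tray ((319.5, 239.5), (479.0, 639.0), 90.0) [[ 1.0521  0.5581  0.0175]
 [ 0.9513 -0.6812  0.0175]
 [ 0.1114 -0.4915  0.0175]
 [ 0.1855  0.4955  0.0175]]
```

View pics/t_crop.png

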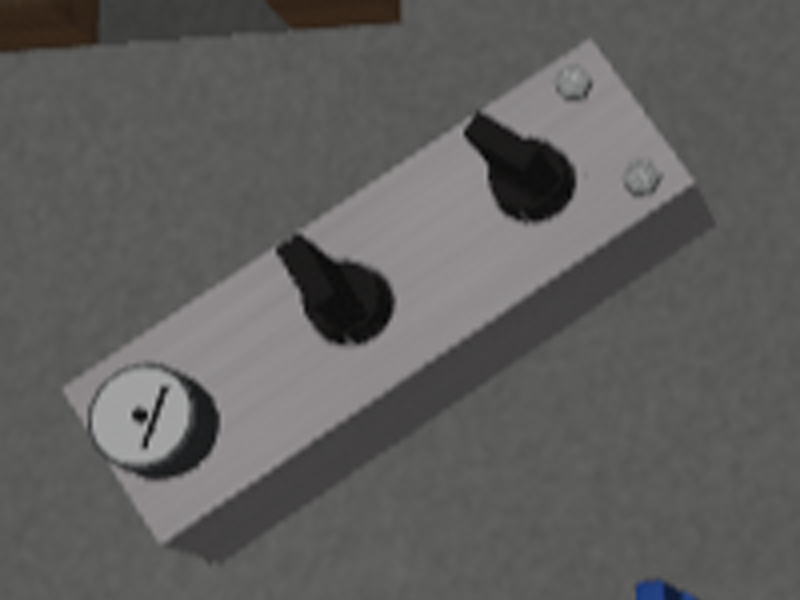

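View pics/s_crop.png

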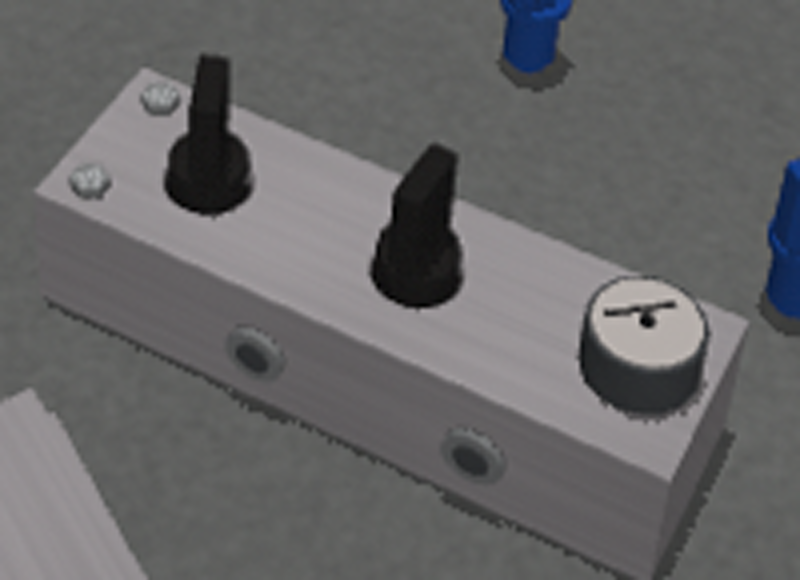

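The crops give clear block corners. In the top crop they are (592,38), (694,183), (165,545) and (65,390); in the scene crop, (143,67), (37,190), (670,480) and (748,322). The tab tops need a contrast stretch.

Run:
```python
from h import *
import pickle
d=pickle.load(open("c0.pkl","rb"))
t,s=d["top"],d["scene"]
tc=lambda p:((np.array(p)+.5)/4-.5)+[70,140]
sc=lambda p:((np.array(p)+.5)/4-.5)+[265,305]
P=np.array([onz(t,tc(p),.06) for p in [(592,38),(694,183),(165,545),(65,390)]])
Q=np.array([onz(s,sc(p),.06) for p in [(143,67),(37,190),(670,480),(748,322)]])
print(np.round(P,4),np.round(Q,4))
model=np.array([[-.145,-.04],[-.145,.04],[.115,.04],[.115,-.04]])
def fit(W,m):
    a=R.align_vectors(np.c_[W-W.mean(0)],np.c_[m-m.mean(0),0*m[:,0]])[0].as_euler('xyz')[2]
    Rz=np.array([[np.cos(a),-np.sin(a)],[np.sin(a),np.cos(a)]])
    o=W[:,:2].mean(0)-Rz@m.mean(0); return a,o,W[:,:2]-(m@Rz.T+o)
for W in(P,Q):
  for sg in (1,-1):
    a,o,r=fit(W,model*[1,sg]); print(sg,np.degrees(a),o,np.abs(r).max())
T=np.array([onz(t,p,.035) for p in [(345,203),(459,218),(450,311),(331,294)]])
print("tray",np.round(T,4),T.mean(0))
g=onz(t,tc((140,413)),.085),onz(s,sc((647,320)),.085);print(g)
def st(im,x,y):
  c=im[y:y+45,x:x+45,::-1].astype(float); return cv2.resize(np.clip(c*4,0,255).astype(np.uint8),None,fx=8,fy=8,interpolation=cv2.INTER_CUBIC)
cv2.imwrite("pics/tabs.png",np.hstack([st(t["color"],130,190),st(s["color"],350,335)]))
```

```text
[[0.6884 0.1336 0.06  ]
 [0.62   0.0927 0.06  ]
 [0.4838 0.3113 0.06  ]
 [0.5511 0.3537 0.06  ]] [[0.6224 0.0929 0.06  ]
 [0.6893 0.1348 0.06  ]
 [0.5539 0.3561 0.06  ]
 [0.4868 0.3148 0.06  ]]
1 121.89699317968716 [0.57790261 0.23557036] 0.001371688506744198
-1 121.89699317968716 [0.57790261 0.23557036] 0.06849680906887046
1 121.47657373886426 [0.58025958 0.23742572] 0.06780023673426394
-1 121.47657373886426 [0.58025958 0.23742572] 0.0008298863898306141
tray [[ 0.5832 -0.0767  0.035 ]
 [ 0.5416 -0.2678  0.035 ]
 [ 0.3875 -0.2313  0.035 ]
 [ 0.4299 -0.0402  0.035 ]] [ 0.4855605  -0.15399307  0.035     ]
(array([0.53303951, 0.31139033, 0.085     ]), array([0.53427141, 0.31218082, 0.085     ]))
```

View pics/tabs.png

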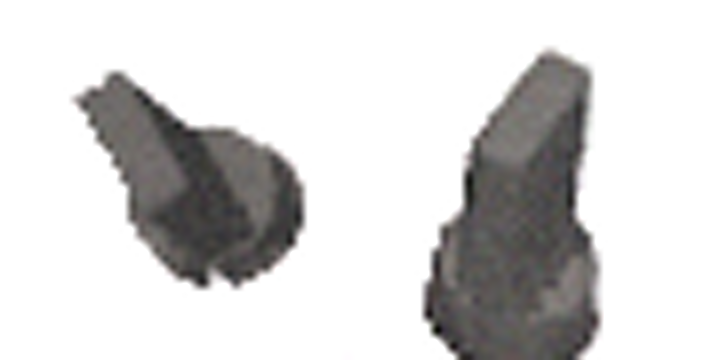

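Run:
```python
from h import *
import pickle
d=pickle.load(open("c0.pkl","rb"))
t,s=d["top"],d["scene"]
A=np.array([onz(t,(np.array(p)+.5)/8-.5+[130,190],.113)[:2] for p in [(78,97),(115,72),(183,180),(148,207)]])
B=np.array([onz(s,(np.array(p)+.5)/8-.5+[350,335],.113)[:2] for p in [(190,50),(230,70),(170,160),(120,145)]])
for X in(A,B):
  print(np.round(X,4),X.mean(0),[round(np.linalg.norm(X[i]-X[i-1]),4) for i in range(4)])
  u=X-X.mean(0); w=np.linalg.svd(u)[2]; print("thin axis heading",np.degrees(np.arctan2(w[1,1],w[1,0])))
  l=(X[2]-X[1])+(X[3]-X[0]); print("from long edges", np.degrees(np.arctan2(l[1],l[0]))-90)
st=env.sense(); q=st["orientation"]; Rt=R.from_quat(np.r_[q[1:],q[0]])
print(Rt.as_matrix(), "dp to above port z=.25", Rt.inv().apply(np.array([.579,.2365,.25])-st["eef_pos"]))
```

```text
[[0.5876 0.2465]
 [0.5922 0.2393]
 [0.5693 0.2261]
 [0.5645 0.2328]] [0.57839693 0.23617408] [np.float64(0.0269), np.float64(0.0084), np.float64(0.0264), np.float64(0.0083)]
thin axis heading 119.88427032045186
from long edges -239.7029117217911
[[0.5707 0.2281]
 [0.567  0.2357]
 [0.5884 0.2491]
 [0.5943 0.2419]] [0.58009245 0.2387195 ] [np.float64(0.0273), np.float64(0.0084), np.float64(0.0252), np.float64(0.0093)]
thin axis heading -59.086770901171086
from long edges -58.79462732141355
[[-9.70182123e-01  2.42376868e-01 -3.19198607e-04]
 [ 2.42377078e-01  9.70181386e-01 -1.19623011e-03]
 [ 1.97420385e-05 -1.23792750e-03 -9.99999234e-01]] dp to above port z=.25 [-5.04420543e-01 -1.80021911e-01 -1.43277319e-04]
```

Emit:
drive_tool --moves '[{"rot":[0,0,-44.5],"dp":[-0.504,-0.18,0],"fingers":0},{"rot":[0,0,-44.5],"dp":[-0.504,-0.18,0],"fingers":0},{"rot":[0,0,-44.5],"dp":[-0.504,-0.18,0],"fingers":0},{"rot":[0,0,-44.5],"dp":[-0.504,-0.18,0],"fingers":0},{"rot":[0,0,-44.5],"dp":[-0.504,-0.18,0],"fingers":0}]'

```text
clock: 0.52
eef_pos: [0.2918, 0.4282, 0.25]
orientation: [-0.0, -0.163, 0.987, -0.0]
force: [0.8, 0.4, 0.4]
finger_gap: 0.0852
```

```bash
cat >> h.py <<'E'
def to(p,head,tilt=0):
    "dp and rot (deg) in tool axes to TCP p, tool y at heading head (deg), leaned tilt deg toward +y side"
    st=env.sense(); q=st["orientation"]; Rt=R.from_quat(np.r_[q[1:],q[0]])
    h=np.radians(head); y=np.array([np.cos(h),np.sin(h),0]); z=np.array([0,0,-1.]); x=np.cross(y,z)
    G=R.from_rotvec(np.radians(tilt)*np.cross([0,0,1],y))*R.from_matrix(np.c_[x,y,z])
    print("t",st["clock"],"pos",np.round(st["eef_pos"],4),"gap",round(st["finger_gap"],4),"F",np.round(st["force"],1))
    print("yhead",np.degrees(np.arctan2(*Rt.as_matrix()[1::-1,1])),"tiltz",np.round(Rt.as_matrix()[:,2],3))
    print("dp",np.round(Rt.inv().apply(np.array(p)-st["eef_pos"]),4),"rot",np.round(np.degrees((Rt.inv()*G).as_rotvec()),2))
E
python3 -c "
from h import *
to([.579,.237,.25],120.5)"
```

```text
t 0.5167 pos [0.2918 0.4282 0.25  ] gap 0.0852 F [0.8 0.4 0.4]
yhead 108.74388506667704 tiltz [-0. -0. -1.]
dp [-2.106e-01 -2.733e-01  1.000e-04] rot [-1.000e-02 -2.000e-02 -1.176e+01]
```

Emit:
drive_tool --moves '[{"rot":[0,0,-11],"dp":[-0.21,-0.27,0],"fingers":0},{"rot":[0,0,-11],"dp":[-0.21,-0.27,0],"fingers":0},{"rot":[0,0,-11],"dp":[-0.21,-0.27,0],"fingers":0},{"rot":[0,0,-11],"dp":[-0.21,-0.27,0],"fingers":0},{"rot":[0,0,-11],"dp":[-0.21,-0.27,0],"fingers":0}]'

```text
clock: 0.93
eef_pos: [0.4617, 0.3147, 0.2501]
orientation: [-0.0, -0.254, 0.967, -0.0]
force: [0.5, 0.8, 0.1]
finger_gap: 0.0854
```

```bash
python3 -c "
from h import *
to([.579,.237,.20],120.5)"
```

```text
t 0.9333 pos [0.4617 0.3147 0.2501] gap 0.0854 F [0.5 0.8 0.1]
yhead 119.40489555801149 tiltz [-0. -0. -1.]
dp [-0.0641 -0.1253  0.0501] rot [ 0.   -0.02 -1.1 ]
```

Emit:
drive_tool --moves '[{"rot":[0,0,-1],"dp":[-0.06,-0.119,0.045],"fingers":0},{"rot":[0,0,-1],"dp":[-0.06,-0.119,0.045],"fingers":0},{"rot":[0,0,-1],"dp":[-0.06,-0.119,0.045],"fingers":0},{"rot":[0,0,-1],"dp":[-0.06,-0.119,0.045],"fingers":0},{"rot":[0,0,-1],"dp":[-0.06,-0.119,0.045],"fingers":0}]'

```text
clock: 1.35
eef_pos: [0.5727, 0.2395, 0.2022]
orientation: [-0.002, -0.26, 0.965, -0.001]
force: [-1.0, 0.3, 0.0]
finger_gap: 0.0856
```

Run:
```python
from h import *
to([.579,.237,.098],120.5)
c=env.capture("wrist"); print(c["mtx"],c["xyz"],c["rotation"])
cv2.imwrite("pics/w1.png",np.clip(c["color"][:,:,::-1].astype(float)*1.5,0,255))
import pickle; pickle.dump(c,open("w1.pkl","wb"))
```

```text
t 1.35 pos [0.5727 0.2395 0.2022] gap 0.0856 F [-1.   0.3  0. ]
yhead 120.18736872785892 tiltz [-0.003 -0.002 -1.   ]
dp [-0.0046 -0.0053  0.1042] rot [ 0.   -0.23 -0.31]
[[371.64829954   0.         321.17841183]
 [  0.         371.64829954 239.10948316]
 [  0.           0.           1.        ]] [0.50742573 0.20214263 0.32695831] [0.07316162 0.49409791 0.85676042 0.12835967][ WARN:0@3.317] global loadsave.cpp:1063 imwrite_ Unsupported depth image for selected encoder is fallbacked to CV_8U.
```

View pics/w1.png

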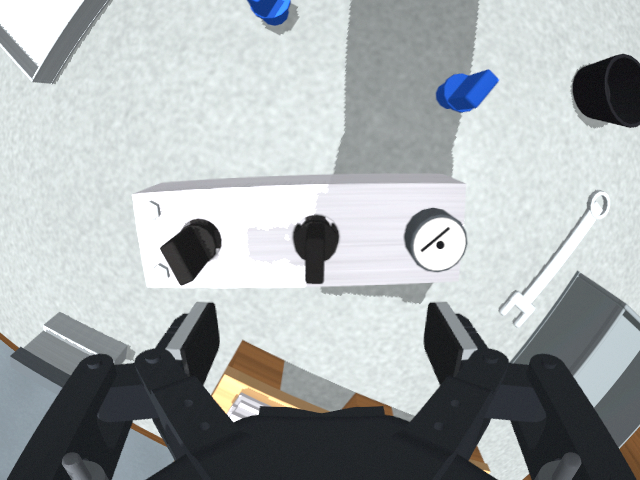

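The wrist view shows the tab at (315,260), centred between the pads at columns 217 and 425 and square to them. The far bung is at (190,250) and the gauge at (436,240). I'll descend.

Emit:
drive_tool --moves '[{"rot":[0,0,0],"dp":[-0.001,-0.001,0.03],"fingers":0},{"rot":[0,0,0],"dp":[-0.001,-0.001,0.06],"fingers":0},{"rot":[0,0,0],"dp":[-0.001,-0.001,0.06],"fingers":0},{"rot":[0,0,0],"dp":[-0.001,-0.001,0.06],"fingers":0},{"rot":[0,0,0],"dp":[-0.001,-0.001,0.06],"fingers":0}]'

```text
clock: 1.82
eef_pos: [0.5722, 0.2427, 0.1476]
orientation: [0.001, -0.263, 0.965, 0.0]
force: [0.1, 0.0, -0.4]
finger_gap: 0.0852
```

Run:
```python
from h import *
to([.579,.237,.097],120.5)
import pickle; c=pickle.load(open("w1.pkl","rb"))
q=c["rotation"]; Rm=R.from_quat(np.r_[q[1:],q[0]]).as_matrix()
for p in ([.579,.237,.113],[.567,.2297,.113],[.534,.3117,.085]):
  v=Rm.T@(np.array(p)-c["xyz"]); th=np.arctan2(np.hypot(*v[:2]),v[2]); print(np.round(c["mtx"][:2,2]+371.65*th*v[:2]/np.hypot(*v[:2]),1))
```

```text
t 1.8167 pos [0.5722 0.2427 0.1476] gap 0.0852 F [ 0.1  0.  -0.4]
yhead 120.46959487690766 tiltz [ 0.002  0.001 -1.   ]
dp [-0.0029 -0.0084  0.0506] rot [-0.01  0.11 -0.03]
[311.4 261. ]
[310.7 239.1]
[436.  244.4]
```

Emit:
drive_tool --moves '[{"rot":[0,0,0],"dp":[-0.003,-0.007,0.01],"fingers":0},{"rot":[0,0,0],"dp":[-0.003,-0.007,0.035],"fingers":0},{"rot":[0,0,0],"dp":[-0.003,-0.007,0.051],"fingers":0},{"rot":[0,0,0],"dp":[-0.003,-0.007,0.051],"fingers":0.3},{"rot":[0,0,0],"dp":[-0.003,-0.007,0.051],"fingers":0.5}]' --newtons 60

```text
clock: 2.23
eef_pos: [0.5787, 0.2371, 0.0947]
orientation: [-0.0, -0.262, 0.965, -0.0]
force: [-0.1, -0.0, 0.4]
finger_gap: 0.0639
```

Run:
```python
from h import *
to([.578,.238,.097],120.5)
```

```text
t 2.2333 pos [0.5787 0.2371 0.0947] gap 0.0639 F [-0.1 -0.   0.4]
yhead 120.39992904496795 tiltz [-0. -0. -1.]
dp [ 0.0001  0.0011 -0.0023] rot [ 0.   -0.01 -0.1 ]
```

Emit:
drive_tool --moves '[{"rot":[0,0,0],"dp":[0,0.001,-0.003],"fingers":0.7},{"rot":[0,0,0],"dp":[0,0.001,-0.003],"fingers":1},{"rot":[0,0,0],"dp":[0,0.001,-0.003],"fingers":1},{"rot":[0,0,0],"dp":[0,0.001,-0.003],"fingers":1},{"rot":[0,0,0],"dp":[0,0.001,-0.003],"fingers":1}]' --newtons 80

```text
clock: 2.65
eef_pos: [0.5786, 0.2381, 0.0986]
orientation: [0.001, -0.262, 0.965, -0.0]
force: [0.6, -0.3, 5.9]
finger_gap: 0.011
```

Emit:
drive_tool --moves '[{"rot":[0,0,0],"dp":[0,0,0],"fingers":1},{"rot":[0,0,0],"dp":[0,0,0],"fingers":1},{"rot":[0,0,0],"dp":[0,0,0],"fingers":1},{"rot":[0,0,0],"dp":[0,0,0],"fingers":1},{"rot":[0,0,0],"dp":[0,0,0],"fingers":1}]' --newtons 80

```text
clock: 3.07
eef_pos: [0.5787, 0.2381, 0.0986]
orientation: [0.001, -0.262, 0.965, -0.0]
force: [1.0, -0.9, 5.3]
finger_gap: 0.011
```

Run:
```python
from h import *
st=env.sense(); p=st["eef_pos"]; print(st["moment"])
h=np.radians(120.5); y=np.array([np.cos(h),np.sin(h),0])
for t in (6,11,-11):
  a=np.radians(t); r=p[2]-.052
  print(t); to(p+y*r*np.sin(a)+np.array([0,0,r*(np.cos(a)-1)]),120.5,t)
```

```text
[-0.27020177 -0.009981    0.02118734]
6
t 3.0667 pos [0.5787 0.2381 0.0986] gap 0.011 F [ 1.  -0.9  5.3]
yhead 120.39552088567025 tiltz [ 0.002  0.    -1.   ]
dp [0.     0.0049 0.0003] rot [ 5.96  0.11 -0.11]
11
t 3.0667 pos [0.5787 0.2381 0.0986] gap 0.011 F [ 1.  -0.9  5.3]
yhead 120.39552088567025 tiltz [ 0.002  0.    -1.   ]
dp [0.     0.0089 0.0009] rot [10.96  0.11 -0.12]
-11
t 3.0667 pos [0.5787 0.2381 0.0986] gap 0.011 F [ 1.  -0.9  5.3]
yhead 120.39552088567025 tiltz [ 0.002  0.    -1.   ]
dp [-0.     -0.0089  0.0009] rot [-11.04   0.13  -0.09]
```

Gripped at 11 mm. Now I'll rock it towards the gauge.

Emit:
drive_tool --moves '[{"rot":[3,0,0],"dp":[0,0.0024,0.0001],"fingers":1},{"rot":[6,0,0],"dp":[0,0.0049,0.0003],"fingers":1},{"rot":[9,0,0],"dp":[0,0.0073,0.0006],"fingers":1},{"rot":[11,0,0],"dp":[0,0.0089,0.0009],"fingers":1},{"rot":[11,0,0],"dp":[0,0.0089,0.0009],"fingers":1}]'

```text
clock: 3.48
eef_pos: [0.5737, 0.247, 0.0983]
orientation: [0.027, -0.262, 0.96, -0.093]
force: [-0.2, 0.1, 9.9]
finger_gap: 0.0111
```

Emit:
drive_tool --moves '[{"rot":[0,0,0],"dp":[0,0,0],"fingers":1},{"rot":[0,0,0],"dp":[0,0,0],"fingers":1},{"rot":[0,0,0],"dp":[0,0,0],"fingers":1},{"rot":[0,0,0],"dp":[0,0,0],"fingers":1},{"rot":[0,0,0],"dp":[0,0,0],"fingers":1}]'

```text
clock: 3.9
eef_pos: [0.5739, 0.2467, 0.0984]
orientation: [0.026, -0.261, 0.961, -0.092]
force: [-3.1, 2.8, 10.0]
finger_gap: 0.0108
```

Run:
```python
from h import *
to([.5787,.2381,.0986],120.5,0)
c=env.capture("scene")
cv2.imwrite("pics/s2.png",cv2.resize(np.clip(c["color"][280:430,280:460,::-1].astype(float)*1.8,0,255).astype(np.uint8),None,fx=4,fy=4))
```

```text
t 3.9 pos [0.5739 0.2467 0.0984] gap 0.0108 F [-3.1  2.8 10. ]
yhead 120.41088298479484 tiltz [ 0.099 -0.162 -0.982]
dp [ 0.0002 -0.0097  0.0017] rot [-10.95   0.16  -0.07]
```

View pics/s2.png

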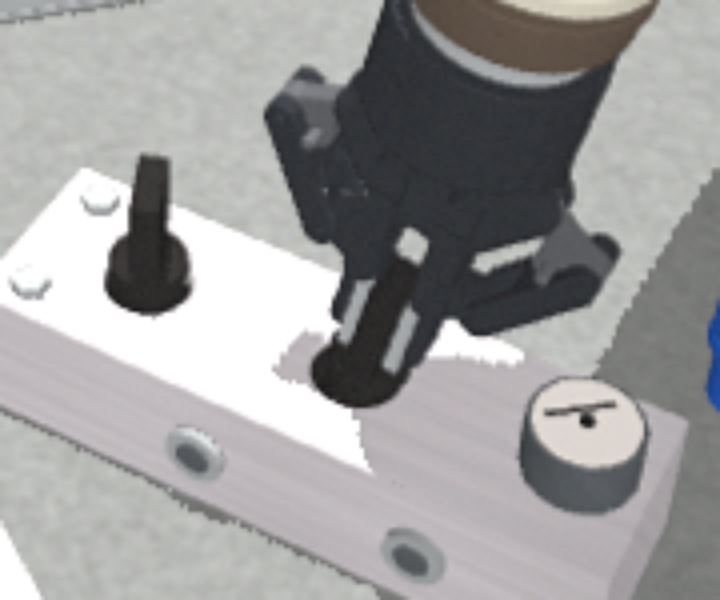

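The image shows the bung at crop (365,330) leaning towards the gauge with its shoulder still at the port, gripped squarely. Gripper tilt is 10.9°. Now I'll rock it the other way.

Emit:
drive_tool --moves '[{"rot":[-5.5,0,0],"dp":[0,-0.0045,0.0002],"fingers":1},{"rot":[-11,0,0],"dp":[0,-0.0089,0.0009],"fingers":1},{"rot":[-16.5,0,0],"dp":[0,-0.0132,0.0019],"fingers":1},{"rot":[-22,0,0],"dp":[0,-0.0175,0.0034],"fingers":1},{"rot":[-22,0,0],"dp":[0,-0.0175,0.0034],"fingers":1}]'

```text
clock: 4.37
eef_pos: [0.5839, 0.2292, 0.0982]
orientation: [-0.025, -0.26, 0.961, 0.097]
force: [-3.4, 3.6, 13.0]
finger_gap: 0.0113
```

Emit:
drive_tool --moves '[{"rot":[0,0,0],"dp":[0,0,0],"fingers":1},{"rot":[0,0,0],"dp":[0,0,0],"fingers":1},{"rot":[0,0,0],"dp":[0,0,0],"fingers":1},{"rot":[0,0,0],"dp":[0,0,0],"fingers":1},{"rot":[0,0,0],"dp":[0,0,0],"fingers":1}]'

```text
clock: 4.78
eef_pos: [0.5835, 0.2302, 0.0984]
orientation: [-0.024, -0.261, 0.961, 0.092]
force: [1.0, -3.2, 9.4]
finger_gap: 0.011
```

Run:
```python
from h import *
to([.5787,.2381,.0986],120.5,0)
c=env.capture("scene")
cv2.imwrite("pics/s3.png",cv2.resize(np.clip(c["color"][280:430,280:460,::-1].astype(float)*1.8,0,255).astype(np.uint8),None,fx=4,fy=4))
```

```text
t 4.7833 pos [0.5835 0.2302 0.0984] gap 0.011 F [ 1.  -3.2  9.4]
yhead 120.40094918501806 tiltz [-0.093  0.165 -0.982]
dp [0.0001 0.0092 0.0015] rot [10.92  0.18 -0.11]
```

View pics/s3.png

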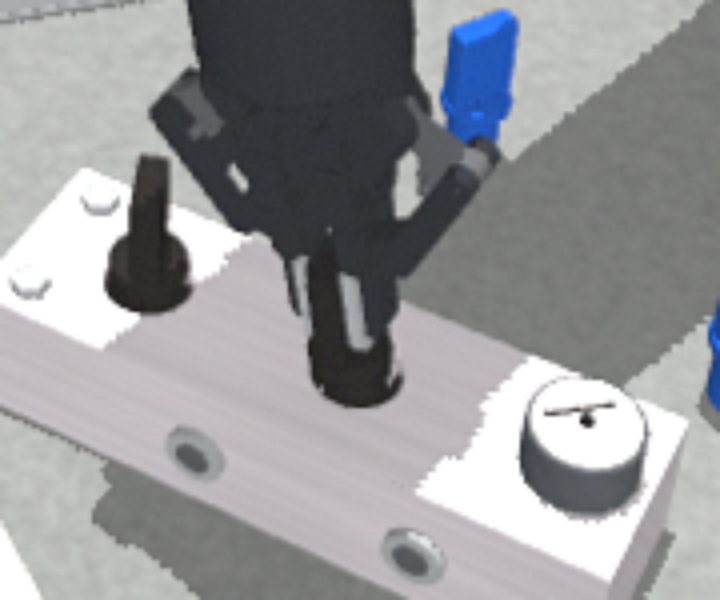

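The bung now leans away from the gauge at crop (345,330). It is still seated, and the far bung is unmoved. Next I'll stand it upright and draw it up.

Emit:
drive_tool --moves '[{"rot":[4,0,0],"dp":[0,0.0033,0.0001],"fingers":1},{"rot":[8,0,0],"dp":[0,0.0065,0.0005],"fingers":1},{"rot":[11,0,0],"dp":[0,0.009,0.0009],"fingers":1},{"rot":[11,0,0],"dp":[0,0.009,0.0009],"fingers":1},{"rot":[11,0,0],"dp":[0,0.009,0.0009],"fingers":1}]'

```text
clock: 5.25
eef_pos: [0.5784, 0.2387, 0.0986]
orientation: [0.001, -0.263, 0.965, 0.0]
force: [0.4, -0.7, 7.0]
finger_gap: 0.0109
```

Emit:
drive_tool --moves '[{"rot":[0,0,0],"dp":[0,0,-0.006],"fingers":1},{"rot":[0,0,0],"dp":[0,0,-0.012],"fingers":1},{"rot":[0,0,0],"dp":[0,0,-0.018],"fingers":1},{"rot":[0,0,0],"dp":[0,0,-0.024],"fingers":1},{"rot":[0,0,0],"dp":[0,0,-0.03],"fingers":1}]'

```text
clock: 5.67
eef_pos: [0.578, 0.2381, 0.1282]
orientation: [-0.0, -0.262, 0.965, 0.0]
force: [0.5, -0.4, -0.6]
finger_gap: 0.0113
```

Emit:
drive_tool --moves '[{"rot":[0,0,0],"dp":[0,0,-0.006],"fingers":1},{"rot":[0,0,0],"dp":[0,0,-0.012],"fingers":1},{"rot":[0,0,0],"dp":[0,0,-0.015],"fingers":1},{"rot":[0,0,0],"dp":[0,0,-0.015],"fingers":1},{"rot":[0,0,0],"dp":[0,0,-0.015],"fingers":1}]'

```text
clock: 6.08
eef_pos: [0.5781, 0.2382, 0.1426]
orientation: [0.0, -0.262, 0.965, 0.0]
force: [0.1, -0.1, -0.5]
finger_gap: 0.0112
```

Run:
```python
from h import *
to([.48,-.145,.20],120.5,0)
c=env.capture("scene")
cv2.imwrite("pics/s4.png",cv2.resize(np.clip(c["color"][260:410,280:460,::-1].astype(float)*1.8,0,255).astype(np.uint8),None,fx=4,fy=4))
```

```text
t 6.0833 pos [0.5781 0.2382 0.1426] gap 0.0112 F [ 0.1 -0.1 -0.5]
yhead 120.40577174218161 tiltz [ 0.001  0.    -1.   ]
dp [ 0.2785 -0.2809 -0.0575] rot [-0.    0.04 -0.09]
```

View pics/s4.png

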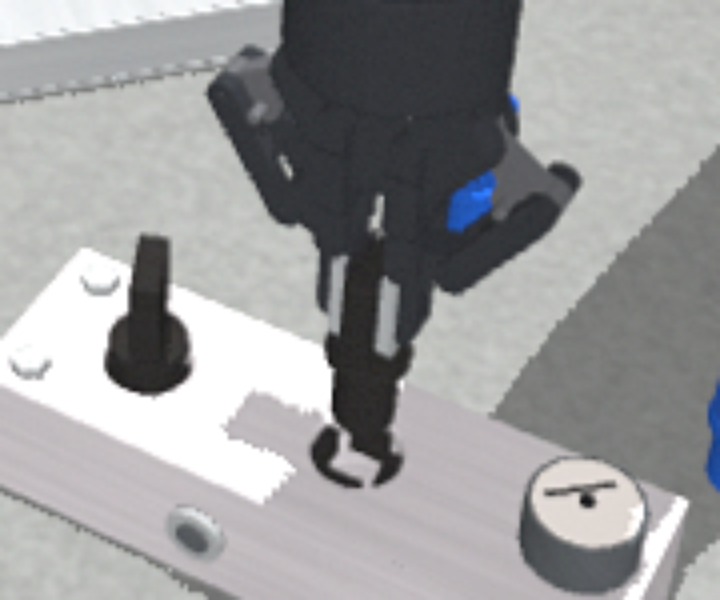

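The bung is out of the port and upright over it: foot at crop (365,430), far bung seated at (150,350). I'll lift and carry it to the clear side of the tray.

Emit:
drive_tool --moves '[{"rot":[0,0,0],"dp":[0,0,-0.03],"fingers":1},{"rot":[0,0,0],"dp":[0,0,-0.06],"fingers":1},{"rot":[0,0,0],"dp":[0.02,-0.02,-0.08],"fingers":1},{"rot":[0,0,0],"dp":[0.04,-0.04,-0.08],"fingers":1},{"rot":[0,0,0],"dp":[0.06,-0.06,-0.08],"fingers":1}]'

```text
clock: 6.55
eef_pos: [0.5567, 0.1556, 0.2233]
orientation: [0.001, -0.263, 0.965, -0.0]
force: [0.4, 0.4, -1.0]
finger_gap: 0.011
```

Emit:
drive_tool --moves '[{"rot":[0,0,0],"dp":[0.02,-0.02,0],"fingers":1},{"rot":[0,0,0],"dp":[0.04,-0.04,0],"fingers":1},{"rot":[0,0,0],"dp":[0.06,-0.06,0],"fingers":1},{"rot":[0,0,0],"dp":[0.08,-0.08,0],"fingers":1},{"rot":[0,0,0],"dp":[0.1,-0.1,0],"fingers":1}]'

```text
clock: 6.97
eef_pos: [0.5202, 0.018, 0.2219]
orientation: [-0.0, -0.262, 0.965, 0.0]
force: [1.2, -0.5, -0.7]
finger_gap: 0.011
```

Emit:
drive_tool --moves '[{"rot":[0,0,0],"dp":[0.02,-0.02,0],"fingers":1},{"rot":[0,0,0],"dp":[0.04,-0.04,0],"fingers":1},{"rot":[0,0,0],"dp":[0.06,-0.06,0],"fingers":1},{"rot":[0,0,0],"dp":[0.075,-0.075,0],"fingers":1},{"rot":[0,0,0],"dp":[0.08,-0.08,0],"fingers":1}]'

```text
clock: 7.38
eef_pos: [0.4915, -0.0926, 0.222]
orientation: [-0.0, -0.261, 0.965, -0.0]
force: [0.9, 0.9, -0.9]
finger_gap: 0.0108
```

Run:
```python
from h import *
to([.49,-.134,.11],120.5,0)
```

```text
t 7.3833 pos [ 0.4915 -0.0926  0.222 ] gap 0.0108 F [ 0.9  0.9 -0.9]
yhead 120.27343819916537 tiltz [-0.001 -0.    -1.   ]
dp [ 0.0221 -0.035   0.112 ] rot [-0.01 -0.04 -0.23]
```

Emit:
drive_tool --moves '[{"rot":[0,0,0],"dp":[0.022,-0.033,0.01],"fingers":1},{"rot":[0,0,0],"dp":[0.022,-0.033,0.04],"fingers":1},{"rot":[0,0,0],"dp":[0.022,-0.033,0.07],"fingers":1},{"rot":[0,0,0],"dp":[0.022,-0.033,0.1],"fingers":1},{"rot":[0,0,0],"dp":[0.022,-0.033,0.12],"fingers":1}]'

```text
clock: 7.8
eef_pos: [0.4892, -0.1294, 0.0991]
orientation: [-0.001, -0.262, 0.965, 0.001]
force: [0.5, 0.4, -0.6]
finger_gap: 0.0107
```

Emit:
drive_tool --moves '[{"rot":[0,0,0],"dp":[0,0,0.008],"fingers":1},{"rot":[0,0,0],"dp":[0,0,0.014],"fingers":1},{"rot":[0,0,0],"dp":[0,0,0.018],"fingers":1},{"rot":[0,0,0],"dp":[0,0,0.02],"fingers":1},{"rot":[0,0,0],"dp":[0,0,0.022],"fingers":1}]'

```text
clock: 8.22
eef_pos: [0.4909, -0.1299, 0.0813]
orientation: [0.001, -0.262, 0.965, -0.0]
force: [0.3, 0.4, 0.3]
finger_gap: 0.0112
```

Run:
```python
from h import *
to([.49,-.134,.069],120.5,0)
c=env.capture("scene")
cv2.imwrite("pics/s5.png",cv2.resize(np.clip(c["color"][180:300,240:400,::-1].astype(float)*1.8,0,255).astype(np.uint8),None,fx=4,fy=4))
```

```text
t 8.2167 pos [ 0.4909 -0.1299  0.0813] gap 0.0112 F [0.3 0.4 0.3]
yhead 120.41626765910847 tiltz [ 0.002 -0.    -1.   ]
dp [ 0.0028 -0.0031  0.0123] rot [-0.07  0.07 -0.08]
```

View pics/s5.png

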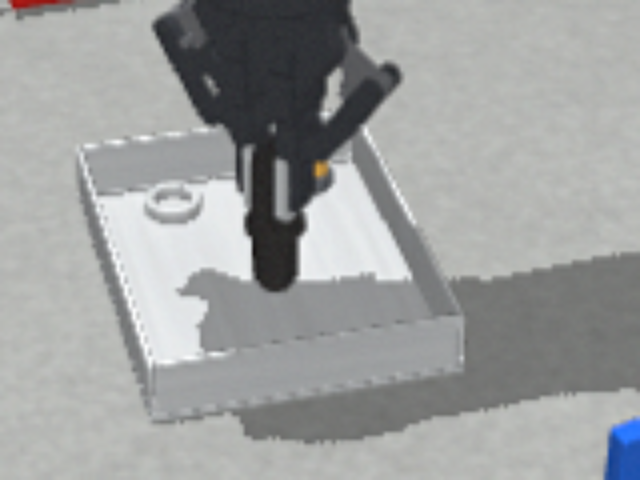

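The bung hangs upright over the clear floor of the tray, with its foot at crop (275,285). I'll lower it until it touches.

Emit:
drive_tool --moves '[{"rot":[0,0,0],"dp":[0,0,0.003],"fingers":1},{"rot":[0,0,0],"dp":[0,0,0.006],"fingers":1},{"rot":[0,0,0],"dp":[0,0,0.008],"fingers":1},{"rot":[0,0,0],"dp":[0,0,0.009],"fingers":1},{"rot":[0,0,0],"dp":[0,0,0.01],"fingers":1}]'

```text
clock: 8.68
eef_pos: [0.4901, -0.1299, 0.0701]
orientation: [-0.0, -0.262, 0.965, 0.0]
force: [0.4, 0.2, -1.5]
finger_gap: 0.0109
```

Emit:
drive_tool --moves '[{"rot":[0,0,0],"dp":[0,0,0.0005],"fingers":1},{"rot":[0,0,0],"dp":[0,0,0.001],"fingers":1},{"rot":[0,0,0],"dp":[0,0,0.001],"fingers":1},{"rot":[0,0,0],"dp":[0,0,0.001],"fingers":1},{"rot":[0,0,0],"dp":[0,0,0.001],"fingers":1}]'

```text
clock: 9.1
eef_pos: [0.4902, -0.13, 0.0696]
orientation: [0.0, -0.262, 0.965, -0.0]
force: [-2.4, 0.4, 4.7]
finger_gap: 0.0111
```

Contact at 4.7 N. Now I'll release.

Emit:
drive_tool --moves '[{"rot":[0,0,0],"dp":[0,0,0],"fingers":0.7},{"rot":[0,0,0],"dp":[0,0,0],"fingers":0.5},{"rot":[0,0,0],"dp":[0,0,0],"fingers":0.3},{"rot":[0,0,0],"dp":[0,0,0],"fingers":0.2},{"rot":[0,0,0],"dp":[0,0,0],"fingers":0.2}]'

```text
clock: 9.52
eef_pos: [0.4901, -0.1299, 0.0691]
orientation: [-0.0, -0.262, 0.965, 0.0]
force: [-1.4, 0.2, -0.2]
finger_gap: 0.0682
```

Emit:
drive_tool --moves '[{"rot":[0,0,0],"dp":[0,0,-0.02],"fingers":0.2},{"rot":[0,0,0],"dp":[0,0,-0.05],"fingers":0.2},{"rot":[0,0,0],"dp":[0,0,-0.09],"fingers":0.2},{"rot":[0,0,0],"dp":[0,0,-0.13],"fingers":0.2},{"rot":[0,0,0],"dp":[0,0,-0.16],"fingers":0.2}]'

```text
clock: 9.93
eef_pos: [0.4902, -0.1299, 0.2325]
orientation: [0.001, -0.262, 0.965, -0.001]
force: [1.8, -0.7, 0.9]
finger_gap: 0.068
```

Emit:
drive_tool --moves '[{"rot":[0,0,0],"dp":[0,0,0],"fingers":0.2},{"rot":[0,0,0],"dp":[0,0,0],"fingers":0.2},{"rot":[0,0,0],"dp":[0,0,0],"fingers":0.2},{"rot":[0,0,0],"dp":[0,0,0],"fingers":0.2},{"rot":[0,0,0],"dp":[0,0,0],"fingers":0.2}]'

```text
clock: 10.35
eef_pos: [0.4897, -0.1298, 0.2279]
orientation: [-0.001, -0.262, 0.965, 0.001]
force: [-0.6, 0.4, 0.3]
finger_gap: 0.0683
```

Run:
```python
from h import *
to([.49,-.134,.069],120.5,0)
c=env.capture("scene")
cv2.imwrite("pics/s6.png",cv2.resize(np.clip(c["color"][180:420,240:460,::-1].astype(float)*1.8,0,255).astype(np.uint8),None,fx=2.5,fy=2.5))
```

```text
t 10.35 pos [ 0.4897 -0.1298  0.2279] gap 0.0683 F [-0.6  0.4  0.3]
yhead 120.40319634823874 tiltz [-0.002  0.001 -1.   ]
dp [ 0.0016 -0.004   0.1589] rot [ 0.09 -0.09 -0.1 ]
```

View pics/s6.png

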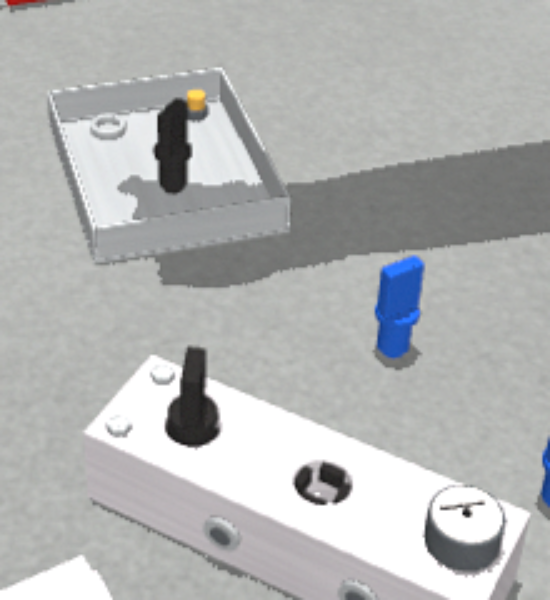

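The bung stands in the tray at crop (173,150), the gauge-side port at (323,483) is empty, and the far bung is seated at (193,400). The gripper is clear, so I'm handing in.

```bash
python3 -c "
from station import env
print(env.hand_in())"
```

```text
the job is handed in; nothing more can be done
None
```

I pulled the gauge-side bung and stood it in the parts tray. The job is handed in; the interface gave no verdict.

- **Rocking:** I gripped the tab and leaned it about 11° towards the gauge, then about 11° the other way, with the bung still in its port both times. These angles are the measured tool tilt. Pictures during each lean agreed.
- **Drawing out:** I stood it upright and drew it straight up. A picture after the pull showed it upright over the port.
- **Placing:** I lowered it to the tray floor, saw about 5 N of contact force, then opened the fingers and backed off.
- **Last check, clock 10.35 s of 45 s:** the picture showed the bung standing upright in the clear part of the tray, the gauge-side port empty, and the other bung still in its port. The gripper was clear at 0.228 m. Force readings stayed near 13 N or below at the end of each move, but I did not record peaks within moves.

The camera views disagreed with each other by about 2 mm when locating the port and the bung, which matches the stated calibration. No check failed.

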